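# Clear the sample bench: vials, jars and the keyed cuvette tray

### The job

Clear up the lab bench: stand the two slim vials in the small white two-bay box and the two squat jars in the large white two-bay box, upright, one to a bay. Stack the loose grey cuvette tray squarely on the fixed grey tray so that the key of the lower one stands in the slot of the upper one and they lie flush. Any order will do, but leave the little beaker and the conical flask standing where they are.

Things in the scene. Friction and masses are not known exactly. Their poses are not given: they have to be found in the camera images.
- vial_a_c (a point): tall slim screw-cap vial, clear glass with white contents and a white cap, a plain upright cylinder 28 mm in diameter and 62 mm high (cap included, same diameter), 45 g. Point: its centre, 31 mm above its underside; z up along its axis
- vial_b_c (a point): the second vial, the same as vial_a
- jar_a_c (a point): squat screw-cap sample jar, clear glass with white contents and a white lid, a plain upright cylinder 46 mm in diameter and 50 mm high (lid included, same diameter), 90 g. Point: its centre, 25 mm above its underside; z up along its axis
- jar_b_c (a point): the second jar, the same as jar_a
- tray_c (a point): loose cuvette tray, light grey plastic block 96 mm long (its x), 48 mm wide (its y), 24 mm high, 140 g, with six small darker grey square pockets towards one end and, at its other end (+x), a slot cut right through it from top to bottom, 26 mm (x) by 22 mm (y), centred 30 mm from the tray's middle towards +x. Point: the tray's centre, 12 mm above its underside; z up
- base: fixed lower cuvette tray of the same light grey plastic and outline, 96 mm (x) by 48 mm (y), its flat top 30 mm above the bench, with the same six pockets; a dark metal key stands on the top, centred 30 mm from the middle towards +x, 18 mm (x) by 14 mm (y) and 10 mm high, its upper 4 mm narrowed to 12 by 8 mm. Origin: centre of its underside on the bench; z up. The loose tray goes on top, its +x the same way as this +x, so its centre ends 42 mm above this origin
- vial_box: small low box for the vials, white plastic, fixed, 54 mm (x) by 104 mm (y), walls 4 mm thick and 18 mm high from the bench, open on top, floor 4 mm thick; one wall parts it into two square bays of 46 by 46 mm, centred 25 mm either side of the middle along y. Origin: centre of its underside on the bench; z up
- jar_box: large low box for the jars, white plastic, fixed, 80 mm (x) by 156 mm (y), walls 4 mm thick and 14 mm high from the bench, open on top, floor 4 mm thick; one wall parts it into two square bays of 72 by 72 mm, centred 38 mm either side of the middle along y. Origin: centre of its underside on the bench; z up
- beaker: small empty glass beaker, 42 mm across, 58 mm high, a loose bystander to be left standing. Origin: centre of its underside
- flask: small conical glass flask, 42 mm across at the foot, 62 mm high, a loose bystander to be left standing. Origin: centre of its underside
Not all that is in view belongs to the job. Leave any purple or turquoise look-alike of the part that bears tray_c alone.

How it is judged:
By the outcome, as a careful person would: the job done as asked, in the order asked, and still so for the second after the job is handed in, with the robot touching nothing.
It also fails if it takes over 128 s, if anything falls off the work surface, if the arm or the gripper's body presses on something with over 40 N, if the wrist force passes 120 N, or if a joint passes its speed limit or range.

### The arm

A 6-joint arm with a two-finger parallel gripper is mounted at the origin on the work surface. World frame = base frame: x ahead of the robot, y to its left, z up, the work surface at z = 0. Lengths are in m, angles in rad, forces in N, time in s.
With the tool pointing down it reaches from about 0.4 to 0.925 m from the base axis. Payload 12.5 kg.
Tool frame: the origin (TCP) lies on the front face of the gripper's body, between the roots of the fingers; the fingertips stand 78 mm ahead of it and the grasp point (between the pads) lies 59 mm ahead of it (robot.tcp_to_tips is the distance from the TCP to the fingertips, in m); z points along the fingers, y is the line along which they close (so a half turn about z gives the same grasp; the last joint's range is limited). The gripper opens to 95 mm and grips with 3 to 60 N. Pads are 20 mm wide; open, the fingers measure 119 mm over their backs; the gripper's body (75 mm by 180 mm) begins 59 mm behind the grasp point.
Start: joints at [1.222, 0.491, 1.559, -0, 1.092, -0.106], TCP at [0.15, 0.607, 0.292] pointing down, gripper open.
Joint ranges: [-3.1, 3.1], [-0.84, 2.19], [0.05, 2.79], [-1.13, 4.28], [0.06, 2.93], [-2.69, 2.69]. Speed limits (rad/s): [2.22, 2.22, 2.79, 3.14, 3.14, 3.14].

### API

Orientations are given as [roll, pitch, yaw] about the fixed x, y, z axes, in that order (R = Rz(yaw) Ry(pitch) Rx(roll)).
In Python, from plant import get_obs, eyes, robot gives the robot as it stands.
- The arm moves only by the shell command python3 -m creep 'ROWS'. ROWS is text: rows parted by semicolons, each of 7 numbers parted by spaces: the turn, a rotation vector about the tool's x, y, z in units of 5 degrees (1.0 is 5 degrees), then the shift along the tool's x, y, z in units of 25 mm (1.0 is 25 mm), then the finger opening in mm, from 0 to 95.1. A call has exactly 5 rows; each row is the pose to reach, as a shift and turn from the pose commanded when the call began, along the tool's axes at that moment; what a row does not reach only later rows make up. A row lasts 1/8 s, in which the tool goes at most 62.5 mm and 10.7 degrees, less where a joint would pass 70% of its speed; a pose out of reach is approached as far as the arm can. A call with a gripper value outside its range is refused whole. The fingers move at their own pace and stop on an object; the grip force is fixed at half the most. Time passes only in rows, so rows that repeat a pose let the fingers close, or fill a call up. It gives the time, the measured TCP pose, the force, the opening and the grip force at its end, in the units of the state.
- get_obs(): the state, without advancing time (a new reading comes with each control period).
- eyes.read_camera(name): name is "scene" or "top" or "wrist"; returns a dict with "img" (480x640x3 uint8, red, green, blue), "fx", "fy", "cx", "cy" (pixels), "world_from_camera" (4x4, takes a point from camera to world coordinates); the wrist camera has in their place "T_tool_cam" (4x4, takes a point from camera to tool coordinates, whose origin is the TCP and whose axes are the flange's). Camera axes: x right, y down, z forward; pixel columns grow to the right and rows downward; lengths in m; the calibration is good to about 2 mm. A picture is of the moment at which its call begins: read the wrist's pose just before it. There is no depth.
- robot.close_job(): hands the job in; it is judged then, once.
The state is a dict: "time_s": time; "q": joint angles; "qd": joint speeds; "effort": joint torques, N m; "position": TCP position; "tcp_rot": TCP orientation; "ft_force": force on the tool from outside, world axes, zero at the start; "moment": the same for the moment, N m; "grip_width": opening from 0.0 (shut) to 1.0 (fully open); "grip_force": force on a finger pad.
Only numpy, scipy, OpenCV 4.12 (cv2) and the standard library are available. Lean on these libraries where they do the work, as an engineer would, in place of code of your own. Each camera call takes 0.05 s, during which the arm holds its last target. There are 200 camera calls.

## Working session

There is one attempt and no reset: what is moved stays moved. The work goes in short steps, Python scripts to look and compute and a shell command to move; the robot and the scene stay as the last step left them, time stands still between calls to the robot, and variables do not carry over. Pictures are saved under pics/ and viewed, at most 14 in all, crops included, and the job is handed in when it is done.

```bash
ls; mkdir -p pics; python3 - <<'E'
from plant import get_obs, eyes, robot
import cv2, numpy as np
print(get_obs(), robot.tcp_to_tips)
for n in ["scene","top"]:
    c=eyes.read_camera(n); cv2.imwrite(f"pics/{n}0.png",c["img"][:,:,::-1])
    print(n,c["fx"],c["fy"],c["cx"],c["cy"],np.round(c["world_from_camera"],4).tolist())
c=eyes.read_camera("wrist");print({k:np.round(v,4).tolist() for k,v in c.items() if k!="img"})
E
```

```text
pics
{'time_s': 0.0, 'q': array([ 1.22241782e+00,  4.91590870e-01,  1.55946084e+00,  3.68111803e-06,
        1.09172698e+00, -1.05628219e-01]), 'qd': array([ 0.00151823,  0.00032707,  0.00014119, -0.00191846, -0.00012093,
        0.0014294 ]), 'effort': array([-1.02028956e-03, -6.12642288e+01, -2.58175349e+01,  6.91517908e-02,
        4.83906304e-02, -1.13448200e-04]), 'position': array([0.15017109, 0.60652088, 0.29163833]), 'tcp_rot': array([-3.14041357e+00, -1.28292450e-04,  2.89884059e+00]), 'ft_force': array([ 0.11649639, -0.99493053, -0.70130555]), 'moment': array([ 0.00527059,  0.01405497, -0.00538277]), 'grip_force': 0.0, 'grip_width': 1.001168839482558} 0.0776
scene 491.4080230240764 491.4080230240764 323.84289744562454 231.6497267718629 [[-0.7015, 0.6077, -0.3721, 0.8059], [0.7126, 0.5918, -0.3768, 0.3057], [-0.0088, -0.5295, -0.8482, 0.7861], [0.0, 0.0, 0.0, 1.0]]
top 539.2604920680311 539.2604920680311 322.93594098967424 239.10721970716293 [[0.0223, -0.9908, 0.1333, 0.3438], [-0.9995, -0.0251, -0.0193, 0.0111], [0.0225, -0.1328, -0.9909, 1.1388], [0.0, 0.0, 0.0, 1.0]]
{'fx': 356.0173, 'fy': 356.0173, 'cx': 316.2406, 'cy': 245.0102, 'T_tool_cam': [[0.0002, -0.9601, -0.2797, 0.079], [1.0, 0.0003, -0.0003, -0.0002], [0.0003, -0.2797, 0.9601, -0.0911], [0.0, 0.0, 0.0, 1.0]]}
```

View pics/top0.png

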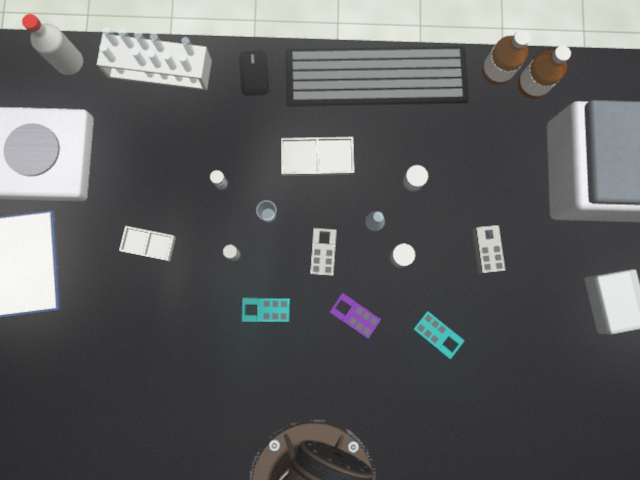

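View pics/scene0.png

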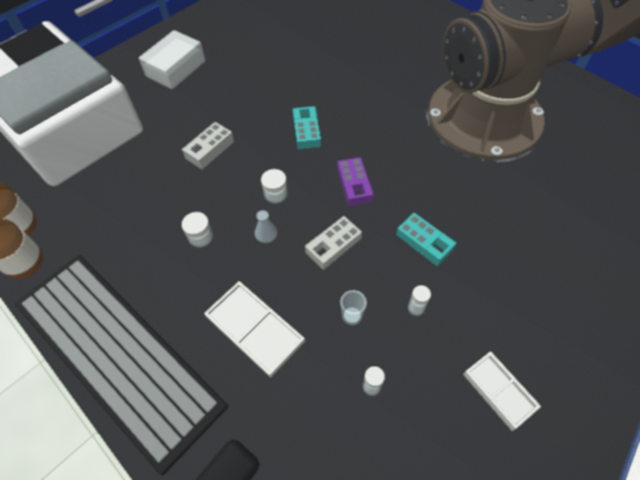

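The top view shows the vial box at (147,244), the jar box at (317,156), vials at (218,178) and (231,252), and jars at (417,177) and (403,255). The grey trays are at (323,252) and (489,249), the beaker is at (266,211) and the flask at (375,220). Next I work out which grey tray carries the key and get rough positions.

```bash
cat > h.py <<'E'
from plant import get_obs, eyes, robot
import cv2, numpy as np
from scipy.spatial.transform import Rotation as R
def cam(n):
    o=get_obs(); c=eyes.read_camera(n)
    if n=="wrist":
        T=np.eye(4); T[:3,:3]=R.from_euler("xyz",o["tcp_rot"]).as_matrix(); T[:3,3]=o["position"]
        c["W"]=T@c["T_tool_cam"]
    else: c["W"]=c["world_from_camera"]
    return c
def ray(c,uv,z):
    uv=np.atleast_2d(uv).astype(float)
    d=np.c_[(uv[:,0]-c["cx"])/c["fx"],(uv[:,1]-c["cy"])/c["fy"],np.ones(len(uv))]@c["W"][:3,:3].T
    o=c["W"][:3,3]; return (o+d*((z-o[2])/d[:,2])[:,None])[:,:2]
def proj(c,p):
    q=np.linalg.inv(c["W"])@np.r_[p,1]; return np.array([c["fx"]*q[0]/q[2]+c["cx"],c["fy"]*q[1]/q[2]+c["cy"]])
def blobs(img,lo,amin,smax=60):
    hsv=cv2.cvtColor(img,cv2.COLOR_RGB2HSV); m=((hsv[...,2]>lo)&(hsv[...,1]<smax)).astype(np.uint8)
    cs,_=cv2.findContours(m,cv2.RETR_EXTERNAL,cv2.CHAIN_APPROX_NONE)
    return [k for k in cs if cv2.contourArea(k)>amin]
def go(p,yaw,o=None):
    """turn (5deg units, about tool z) and shift (25mm units, tool axes) from the present pose to TCP p, tool down at yaw"""
    o=o or get_obs(); A=R.from_euler("xyz",o["tcp_rot"])
    B=R.from_euler("xyz",[np.pi,0,yaw]); rv=(A.inv()*B).as_rotvec()
    return np.round(np.r_[np.degrees(rv)/5, A.inv().apply(np.array(p)-o["position"])/0.025],3)
E
python3 - <<'E'
from h import *
c=cam("top"); s=cam("scene")
for k in blobs(c["img"],130,80):
    (u,v),wh,a=cv2.minAreaRect(k)
    if 100<u<520 and 110<v<300:
        B=cv2.boxPoints(((u,v),wh,a)); print(np.round([u,v,*wh,a]),[ (z,ray(c,(u,v),z)[0].round(3).tolist()) for z in (.016,.027,.056)], "box@.024",ray(c,B,.024).round(3).tolist() if wh[0]*wh[1]>700 else "")
f=lambda i,x,y:cv2.resize(i[y-35:y+35,x-45:x+45],(400,300),interpolation=cv2.INTER_CUBIC)
t=c["img"];q=s["img"]
cv2.imwrite("pics/m1.png",np.vstack([np.hstack([f(t,323,252),f(t,489,249)]),np.hstack([f(q,334,242),f(q,208,145)])])[:,:,::-1])
E
```

```text
[230. 251.  14.  13.  45.] [(0.016, [0.464, 0.183]), (0.027, [0.463, 0.181]), (0.056, [0.46, 0.177])] box@.024 
[404. 254.  22.  22.  90.] [(0.016, [0.468, -0.182]), (0.027, [0.466, -0.18]), (0.056, [0.463, -0.175])] box@.024 
[323. 251.  23.  46.   4.] [(0.016, [0.469, -0.011]), (0.027, [0.468, -0.011]), (0.056, [0.465, -0.011])] box@.024 [[0.421, 0.015], [0.518, 0.011], [0.516, -0.038], [0.419, -0.033]]
[147. 243.  52.  26.  11.] [(0.016, [0.478, 0.357]), (0.027, [0.476, 0.353]), (0.056, [0.473, 0.344])] box@.024 [[0.459, 0.411], [0.513, 0.404], [0.495, 0.297], [0.44, 0.304]]
[490. 248.  47.  23.  82.] [(0.016, [0.484, -0.365]), (0.027, [0.483, -0.361]), (0.056, [0.479, -0.351])] box@.024 [[0.528, -0.332], [0.536, -0.38], [0.439, -0.392], [0.431, -0.344]]
[379. 218.  14.   9.  45.] [(0.016, [0.544, -0.129]), (0.027, [0.542, -0.128]), (0.056, [0.536, -0.124])] box@.024 
[266. 210.  20.  19.  27.] [(0.016, [0.554, 0.111]), (0.027, [0.552, 0.11]), (0.056, [0.547, 0.107])] box@.024 
[218. 177.  14.  16.  90.] [(0.016, [0.622, 0.215]), (0.027, [0.62, 0.213]), (0.056, [0.612, 0.208])] box@.024 
[417. 176.  21.  22.  90.] [(0.016, [0.638, -0.209]), (0.027, [0.635, -0.207]), (0.056, [0.627, -0.202])] box@.024 
[317. 155.  37.  73.  89.] [(0.016, [0.677, 0.006]), (0.027, [0.673, 0.006]), (0.056, [0.665, 0.006])] box@.024 [[0.711, 0.085], [0.719, -0.071], [0.638, -0.074], [0.631, 0.081]]
```

View pics/m1.png

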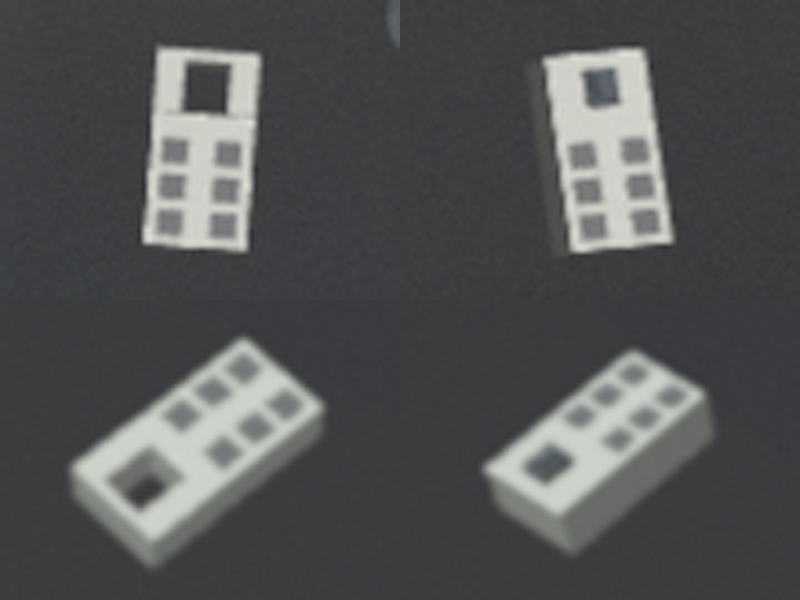

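The left tray at (323,252) is loose, with a through slot at the world +x end. The right one at (489,249) is the fixed base: it is taller and has the key at its +x end. I'll start moving towards the first vial.

```bash
python3 -c "
from h import *
print(go([.459,.176,.25],1.40))"
```

```text
[-5.0000e-03  4.0000e-03  1.7175e+01 -1.6130e+01 -1.3749e+01  1.6850e+00]
```

```bash
python3 -m creep '0 0 0 -2.2 -1.9 0.2 60;0 0 0 -4.2 -3.6 0.4 60;0 0 0 -6.2 -5.3 0.6 60;0 0 0 -8.1 -6.9 0.9 60;0 0 0 -8.1 -6.9 0.9 60' && python3 -m creep '0 0 2 -2 -1.7 0.2 60;0 0 4 -4 -3.4 0.4 60;0 0 6 -6 -5.1 0.6 60;0 0 8 -8 -6.85 0.8 60;0 0 10 -8 -6.85 0.8 60' && python3 -m creep '0 0 2 0 0 0 60;0 0 4 0 0 0 60;0 0 6 0 0 0 60;0 0 7.18 0 0 0 60;0 0 7.18 0 0 0 60'
python3 - <<'E'
from h import *
c=cam("wrist"); cv2.imwrite("pics/w1.png",c["img"][:,:,::-1])
print(proj(c,[.459,.176,.062]),go([.459,.176,.25],1.40))
for k in blobs(c["img"],130,80):
    r=cv2.minAreaRect(k);(u,v)=r[0]; print(np.round([*r[0],*r[1]]),ray(c,(u,v),.062).round(4),ray(c,(u,v),.02).round(3))
E
```

```text
time_s: 0.88
position: [0.3066, 0.3883, 0.2696]
tcp_rot: [-3.141, -0.0, 2.896]
ft_force: [-0.0, 0.5, 0.8]
grip_width: 0.63
grip_force: 0.0
time_s: 1.5
position: [0.4601, 0.1743, 0.2495]
tcp_rot: [3.141, 0.0, 2.017]
ft_force: [-0.1, 0.2, -0.0]
grip_width: 0.631
grip_force: 0.0
time_s: 2.12
position: [0.4584, 0.1769, 0.2498]
tcp_rot: [3.141, -0.0, 1.401]
ft_force: [0.5, -0.7, 0.2]
grip_width: 0.628
grip_force: 0.0
[317.10078781 242.9815928 ] [ 0.001 -0.003  0.028 -0.025  0.031 -0.009]
[580. 371.  42.  85.] [[0.6742 0.0166]] [[ 0.705 -0.019]]
[316. 383. 254.  54.] [[0.4354 0.044 ]] [[0.43  0.012]]
[ 43. 365.  18.  64.] [[0.1956 0.1049]] [[0.154 0.082]]
[316. 350.   1. 251.] [[0.4419 0.0787]] [[0.437 0.052]]
[547. 307.  71.  89.] [[0.6445 0.086 ]] [[0.671 0.061]]
[424. 290.  64.  47.] [[0.5411 0.1197]] [[0.552 0.099]]
[320. 234.  45.  33.] [[0.4623 0.1835]] [[0.461 0.173]]
[494. 166.  37.  62.] [[0.603  0.2139]] [[0.623 0.208]]
[303.  40.  80.  68.] [[0.4741 0.3231]] [[0.474 0.333]]
```

View pics/w1.png

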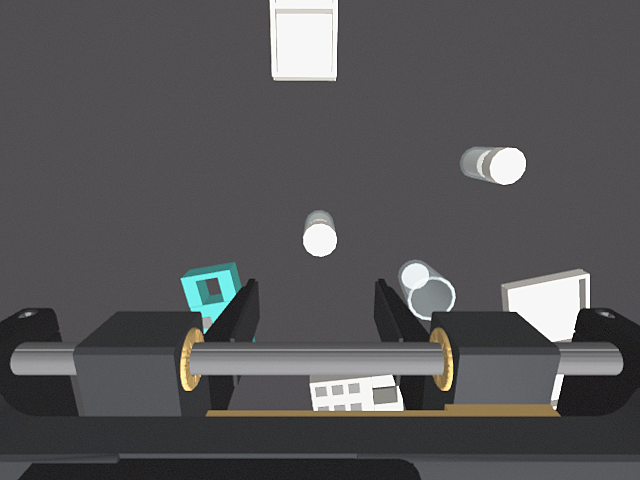

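The vial cap centre is at pixel (320,239), 2–3 mm from the top-camera estimate. The open vial-box bay is at the top, (305,45), and the beaker is at (430,295). I'll grasp the vial now.

```bash
python3 -m creep '0 0 0 0.05 0.1 2.2 60;0 0 0 0.05 0.1 4.4 60;0 0 0 0.05 0.1 6.03 60;0 0 0 0.05 0.1 6.03 60;0 0 0 0.05 0.1 6.03 20' && python3 -m creep '0 0 0 0 0 0 20;0 0 0 0 0 0 20;0 0 0 0 0 0 20;0 0 0 0 0 -1.2 20;0 0 0 0 0 -2.4 20'; python3 -c "
from h import *
print(go([.482,.381,.16],1.40),get_obs()['grip_width']*95.1)"
```

```text
time_s: 2.8
position: [0.4615, 0.1773, 0.1002]
tcp_rot: [3.141, -0.001, 1.401]
ft_force: [0.1, -0.5, 0.1]
grip_width: 0.576
grip_force: 0.0
time_s: 3.42
position: [0.4608, 0.177, 0.1597]
tcp_rot: [-3.141, 0.0, 1.4]
ft_force: [-0.4, 1.4, -0.8]
grip_width: 0.288
grip_force: 30.0
[-7.000e-03  2.000e-03 -5.000e-03  8.184e+00 -5.550e-01 -1.100e-02] 27.436079964565806
```

```bash
python3 -m creep '0 0 0 2.1 -0.15 0 20;0 0 0 4.2 -0.3 0 20;0 0 0 6.3 -0.42 0 20;0 0 0 8.18 -0.55 0 20;0 0 0 8.18 -0.55 0 20' && python3 -m creep '0 0 0 0 0 1 20;0 0 0 0 0 1.8 20;0 0 0 0 0 2.22 20;0 0 0 0 0 2.24 20;0 0 0 0 0 2.24 45' && python3 -m creep '0 0 0 0 0 0 45;0 0 0 0 0 -0.6 50;0 0 0 0 0 -2 60;0 0 0 0 0 -4 60;0 0 0 0 0 -4 60';  python3 -c "
from h import *
print(go([.611,.207,.2],1.40))"
```

```text
time_s: 4.05
position: [0.4819, 0.3835, 0.1589]
tcp_rot: [3.141, -0.001, 1.403]
ft_force: [-0.1, -0.7, -0.2]
grip_width: 0.292
grip_force: 30.0
time_s: 4.68
position: [0.4824, 0.3806, 0.1034]
tcp_rot: [3.141, -0.0, 1.399]
ft_force: [-0.5, -0.9, 0.2]
grip_width: 0.349
grip_force: 0.0
time_s: 5.3
position: [0.4832, 0.3816, 0.2077]
tcp_rot: [3.136, -0.005, 1.4]
ft_force: [0.3, 0.2, -0.7]
grip_width: 0.633
grip_force: 0.0
[ 6.400e-02 -5.800e-02 -3.000e-03 -6.013e+00  6.225e+00  3.140e-01]
```

```bash
python3 -m creep '0 0 0 -1.7 1.75 0 60;0 0 0 -3.3 3.4 0 60;0 0 0 -4.7 4.9 0 60;0 0 0 -6 6.2 0 60;0 0 0 -6 6.2 0 60'
python3 - <<'E'
from h import *
c=cam("wrist"); cv2.imwrite("pics/w2.png",c["img"][:,:,::-1])
print(proj(c,[.611,.207,.062]),proj(c,[.608,.212,.062]),go([.611,.207,.1],1.40))
for k in blobs(c["img"],225,200):
    r=cv2.minAreaRect(k);(u,v)=r[0]; print(np.round([*r[0],*r[1]]),ray(c,(u,v),.062).round(4))
E
```

```text
time_s: 5.92
position: [0.6107, 0.2041, 0.2026]
tcp_rot: [-3.141, 0.0, 1.396]
ft_force: [-0.8, 0.3, 1.1]
grip_width: 0.633
grip_force: 0.0
[316.03243322 256.5912587 ] [310.41591995 250.44224732] [-9.000e-03  2.000e-03 -3.200e-02  6.700e-02  4.600e-02  4.103e+00]
[387. 392.  41.  28.] [[0.6461 0.0894]]
[319. 249.  37.  37.] [[0.614  0.2123]]
[615.  61.  54. 126.] [[0.8058 0.2959]]
[ 96.  73. 149.  76.] [[0.5023 0.3427]]
[36. 16. 33. 49.] [[0.4789 0.3767]]
```

View pics/w2.png

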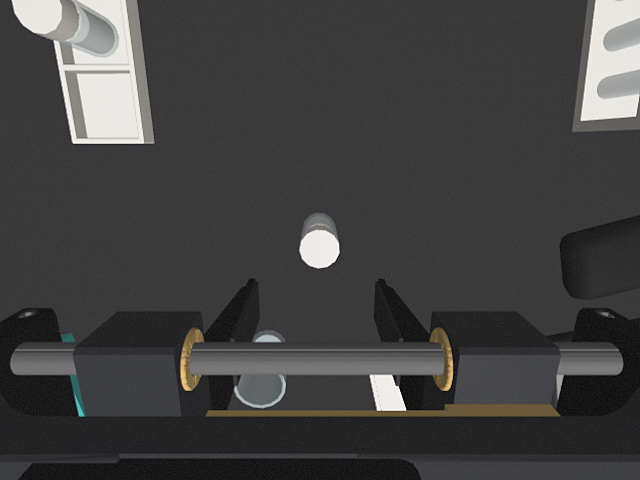

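The second vial's cap is at (319,249), centred between the fingers, and the first vial stands in the far bay at top left. I'll grasp this one.

```bash
python3 -m creep '0 0 0 0.2 0.08 1.8 60;0 0 0 0.2 0.08 3.5 60;0 0 0 0.2 0.08 4.12 60;0 0 0 0.2 0.08 4.12 60;0 0 0 0.2 0.08 4.12 20' && python3 -m creep '0 0 0 0 0 0 20;0 0 0 0 0 0 20;0 0 0 0 0 0 20;0 0 0 0 0 -2 20;0 0 0 0 0 -4 20'; python3 -c "
from h import *
print(go([.474,.331,.2],1.40),get_obs()['grip_width']*95.1)"
```

```text
time_s: 6.6
position: [0.6127, 0.2118, 0.1016]
tcp_rot: [3.14, -0.001, 1.4]
ft_force: [0.2, -0.3, -0.2]
grip_width: 0.577
grip_force: 0.0
time_s: 7.22
position: [0.6121, 0.2112, 0.2008]
tcp_rot: [-3.14, 0.0, 1.4]
ft_force: [0.8, 0.7, 0.0]
grip_width: 0.285
grip_force: 30.0
[-1.400e-02  5.000e-03 -6.000e-03  3.782e+00 -6.260e+00  3.900e-02] 27.070528400077926
```

```bash
python3 -m creep '0 0 0 1.1 -1.8 0 20;0 0 0 2.1 -3.4 0 20;0 0 0 3 -5 0 20;0 0 0 3.78 -6.26 0 20;0 0 0 3.78 -6.26 0 20' && python3 -m creep '0 0 0 0 0 2 20;0 0 0 0 0 3.4 20;0 0 0 0 0 3.81 20;0 0 0 0 0 3.83 20;0 0 0 0 0 3.83 45' && python3 -m creep '0 0 0 0 0 0 45;0 0 0 0 0 -0.6 50;0 0 0 0 0 -2 75;0 0 0 0 0 -4 75;0 0 0 0 0 -4.5 75';  python3 -c "
from h import *
print(go([.466,-.011,.22],1.52))"
```

```text
time_s: 7.85
position: [0.4726, 0.3324, 0.2003]
tcp_rot: [-3.141, -0.0, 1.402]
ft_force: [-0.3, -0.1, 0.1]
grip_width: 0.288
grip_force: 30.0
time_s: 8.48
position: [0.4749, 0.3309, 0.105]
tcp_rot: [3.141, -0.001, 1.399]
ft_force: [0.2, -0.6, -0.2]
grip_width: 0.348
grip_force: 0.0
time_s: 9.1
position: [0.4748, 0.3314, 0.2208]
tcp_rot: [3.137, -0.004, 1.4]
ft_force: [0.3, -0.4, 0.1]
grip_width: 0.765
grip_force: 0.0
[ 5.3000e-02 -3.7000e-02 -1.3790e+00 -1.3557e+01  1.9870e+00 -6.0000e-03]
```

```bash
python3 -m creep '0 0 0 -2.2 0.3 0 75;0 0 0 -4.4 0.6 0 75;0 0 0 -6.6 0.9 0 75;0 0 0 -8.8 1.3 0 75;0 0 0 -10.2 1.5 0 75' && python3 -m creep '0 0 2.1 -1.8 0.25 0 75;0 0 4.2 -3.35 0.5 0 75;0 0 6.3 -3.35 0.5 0 75;0 0 8.4 -3.35 0.5 0 75;0 0 10 -3.35 0.5 0 75' && python3 -m creep '0 0 2 0 0 0 75;0 0 4 0 0 0 75;0 0 6 0 0 0 75;0 0 6.57 0 0 0 75;0 0 6.57 0 0 0 75'
cat >> h.py <<'E'
def tray(z,lo=130,show=None):
    c=cam("wrist")
    if show: cv2.imwrite(show,c["img"][:,:,::-1])
    for k in blobs(c["img"],lo,1500,40):
        r=cv2.minAreaRect(k); B=cv2.boxPoints(r); W=ray(c,B,z)
        e=[W[1]-W[0],W[2]-W[1]]; L=max(e,key=np.linalg.norm); s=sorted(np.linalg.norm(e,axis=1))
        print("px",np.round([*r[0],*r[1]],0),"centre",W.mean(0).round(4),"size",np.round(s,4),"yaw",round(((np.arctan2(L[1],L[0])+1.57)%np.pi)-1.57,4))
    return c
E
python3 - <<'E'
from h import *
tray(.024,show="pics/w3.png"); o=get_obs(); print(o["position"],o["tcp_rot"],go([.466,-.011,.082],-.046))
E
```

```text
time_s: 9.72
position: [0.4673, 0.0713, 0.217]
tcp_rot: [3.142, -0.0, 1.398]
ft_force: [0.0, -0.4, 0.1]
grip_width: 0.792
grip_force: 0.0
time_s: 10.35
position: [0.4655, -0.0114, 0.2169]
tcp_rot: [-3.141, 0.0, 0.521]
ft_force: [0.0, -0.7, 1.0]
grip_width: 0.789
grip_force: 0.0
time_s: 10.98
position: [0.4655, -0.0112, 0.2169]
tcp_rot: [-3.142, 0.0, -0.046]
ft_force: [0.5, 0.7, 0.2]
grip_width: 0.787
grip_force: 0.0
px [316. 369.  34. 317.] centre [ 0.3424 -0.0061] size [0.0367 0.2884] yaw 1.5248
px [518. 235.  87.  62.] centre [ 0.4617 -0.178 ] size [0.0497 0.0739] yaw 1.2165
px [315. 232. 115.  60.] centre [ 0.4711 -0.0107] size [0.0471 0.0975] yaw -0.0233
px [452. 138.  51.  70.] centre [ 0.5421 -0.1188] size [0.0389 0.0508] yaw -1.292
px [144. 147.  85.  61.] centre [0.546 0.117] size [0.0471 0.0615] yaw 1.2248
px [584.  21.  42. 107.] centre [ 0.6167 -0.2064] size [0.0268 0.0741] yaw 1.5252
px [281.  12.  23. 214.] centre [0.6324 0.0055] size [0.0141 0.1482] yaw 1.5252
[ 0.46558121 -0.01123818  0.21684963] [-3.14151941e+00 -2.95376353e-05 -4.51276387e-02] [-1.000e-03 -0.000e+00  1.000e-02  1.600e-02 -1.000e-02  5.394e+00]
```

View pics/w3.png

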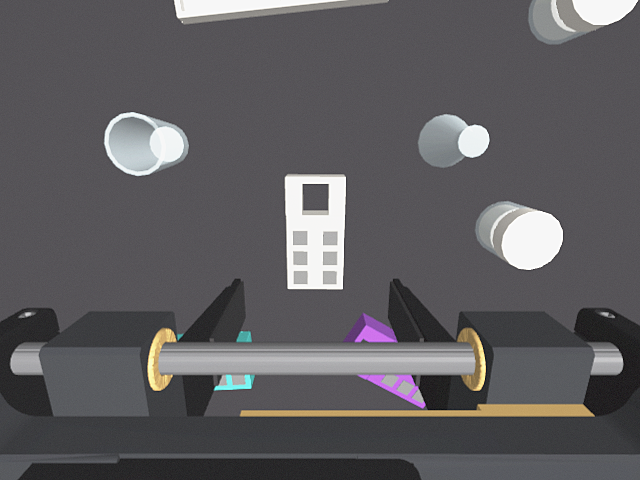

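The tray is centred between the fingers at (315,232), with its slot at (315,197) ahead along tool +x. I'll grip it across its width.

```bash
python3 -m creep '0 0 0 0.05 0 2.2 75;0 0 0 0.05 0 4.2 75;0 0 0 0.05 0 5.3 75;0 0 0 0.05 0 5.36 75;0 0 0 0.05 0 5.36 40' && python3 -m creep '0 0 0 0 0 0 40;0 0 0 0 0 0 40;0 0 0 0 0 0 40;0 0 0 0 0 -0.5 40;0 0 0 0 0 -1.5 40' && python3 -m creep '0 0 0 0 0 -2 40;0 0 0 0 0 -3.6 40;0 0 0 0 0 -3.6 40;0 0 0 0 0 -3.6 40;0 0 0 0 0 -3.6 40'; python3 -c "
from h import *
print(go([.378,-.373,.21],.123),get_obs()['grip_width']*95.1)"
```

```text
time_s: 11.65
position: [0.4673, -0.0113, 0.0835]
tcp_rot: [-3.142, -0.001, -0.046]
ft_force: [1.0, -0.5, -0.2]
grip_width: 0.729
grip_force: 0.0
time_s: 12.28
position: [0.4666, -0.0113, 0.1208]
tcp_rot: [-3.141, 0.002, -0.046]
ft_force: [-0.4, -0.3, -1.0]
grip_width: 0.499
grip_force: 30.0
time_s: 12.9
position: [0.4665, -0.0113, 0.2093]
tcp_rot: [-3.141, 0.002, -0.046]
ft_force: [-0.7, 0.7, -0.7]
grip_width: 0.5
grip_force: 30.0
[-6.0000e-03  2.3000e-02 -1.9420e+00 -2.8650e+00  1.4618e+01 -2.9000e-02] 47.54579153829179
```

```bash
python3 -m creep '0 0 0 -0.4 2 0 40;0 0 0 -0.8 4 0 40;0 0 0 -1.2 6 0 40;0 0 0 -1.5 7.5 0 40;0 0 0 -1.5 7.5 0 40' && python3 -m creep '0 0 -0.6 -0.4 2 0 40;0 0 -1.2 -0.8 4 0 40;0 0 -1.94 -1.2 6 0 40;0 0 -1.94 -1.37 7.1 0 40;0 0 -1.94 -1.37 7.1 0 40'
python3 - <<'E'
from h import *
c=tray(.030,show="pics/w4.png"); o=get_obs(); print(o["position"],o["tcp_rot"])
E
```

```text
time_s: 13.52
position: [0.4201, -0.1987, 0.2092]
tcp_rot: [-3.141, 0.002, -0.05]
ft_force: [0.2, -0.1, -1.1]
grip_width: 0.504
grip_force: 30.0
time_s: 14.15
position: [0.3782, -0.3732, 0.2091]
tcp_rot: [-3.14, 0.001, 0.121]
ft_force: [-0.5, 0.6, -1.6]
grip_width: 0.505
grip_force: 30.0
px [316. 385.  22.  95.] centre [ 0.249  -0.3892] size [0.0231 0.0839] yaw -1.4488
px [316. 364.  15. 203.] centre [ 0.2711 -0.3865] size [0.0152 0.1764] yaw -1.4489
px [316. 272. 139. 111.] centre [ 0.3527 -0.3765] size [0.0848 0.12  ] yaw 0.165
px [603. 269. 136.  82.] centre [ 0.3833 -0.6066] size [0.0616 0.1224] yaw 0.4437
px [ 54.  90.  75. 107.] centre [ 0.4674 -0.1763] size [0.0494 0.0732] yaw -1.4497
px [315.  97. 144.  70.] centre [ 0.4836 -0.3595] size [0.0469 0.0946] yaw 0.1478
[ 0.37832293 -0.37203084  0.2092377 ] [-3.13967826e+00  8.86785651e-04  1.22064014e-01]
```

View pics/w4.png

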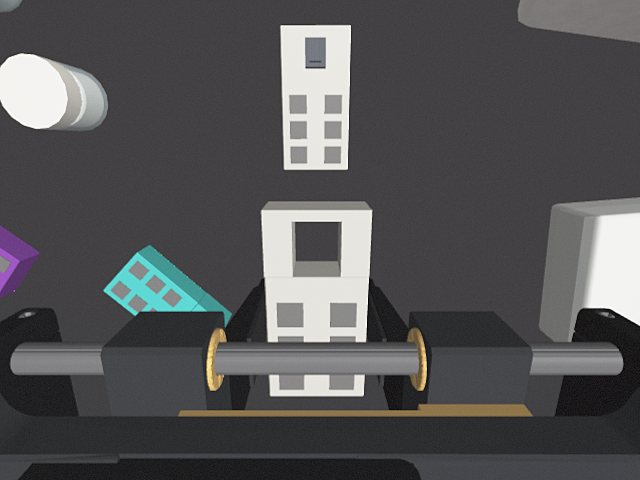

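The base is at the top, edges at rows about 25 and 170 and centred on column 316. The held tray's top front edge is at row about 210, also centred on column 316–317. The yaws agree, so I only need the shift along tool x.

```bash
python3 - <<'E'
from h import *
im=cv2.cvtColor(cv2.imread("pics/w4.png"),cv2.COLOR_BGR2GRAY).astype(float)
c=cam("wrist"); o=get_obs(); p=o["position"]; A=R.from_euler("xyz",o["tcp_rot"]).as_matrix()
tool=lambda uv,z:((np.r_[ray(c,uv,z)[0],z]-p)@A)[:2]
def edge(prof,a,b): g=np.abs(np.diff(prof))[a:b]; i=g.argmax(); return a+i+0.5,g[i].round(1)
cp=im[:,286:296].mean(1);cq=im[:,336:345].mean(1)
for nm,pr,a,b,col,z in [("base front",cp,10,40,291,.03),("base front",cq,10,40,340,.03),("base rear",cp,160,180,291,.03),("base rear",cq,160,180,340,.03)]+[("tray front",im[:,x-4:x+5].mean(1),203,216,x,p[2]-.059) for x in (275,358)]+[("tray rear",im[:,x-4:x+5].mean(1),385,404,x,p[2]-.059) for x in (317,)]:
    e=edge(pr,a,b); print(nm,e,tool((col,e[0]),z).round(4))
for r,a,b,c0,d,z in [(60,270,290,340,360,.03),(140,275,292,340,360,.03),(245,250,272,362,382,p[2]-.059),(380,255,280,355,375,p[2]-.059)]:
    pr=im[r-3:r+4].mean(0); e1=edge(pr,a,b);e2=edge(pr,c0,d); print("row",r,e1,e2,tool((e1[0],r),z).round(4),tool((e2[0],r),z).round(4))
E
```

```text
base front (np.float64(24.5), np.float64(149.9)) [ 0.1539 -0.016 ]
base front (np.float64(24.5), np.float64(126.2)) [0.1539 0.0169]
base rear (np.float64(169.5), np.float64(124.4)) [ 0.0586 -0.0179]
base rear (np.float64(169.5), np.float64(125.8)) [0.0586 0.0186]
tray front (np.float64(209.5), np.float64(72.2)) [ 0.0507 -0.0168]
tray front (np.float64(209.5), np.float64(73.0)) [0.0507 0.0186]
tray rear (np.float64(395.5), np.float64(92.2)) [-0.0434  0.0011]
row 60 (np.float64(280.5), np.float64(100.9)) (np.float64(349.5), np.float64(137.9)) [ 0.1324 -0.0236] [0.1323 0.0238]
row 140 (np.float64(282.5), np.float64(96.0)) (np.float64(348.5), np.float64(96.0)) [ 0.0797 -0.0237] [0.0796 0.0244]
row 245 (np.float64(262.5), np.float64(104.9)) (np.float64(370.5), np.float64(167.6)) [ 0.0349 -0.0228] [0.0349 0.0246]
row 380 (np.float64(268.5), np.float64(80.1)) (np.float64(364.5), np.float64(106.7)) [-0.0344 -0.0228] [-0.0344  0.0245]
```

```bash
python3 -m creep '0 0 0 1.5 0 0 40;0 0 0 3 0 0 40;0 0 0 4.1 -0.02 0 40;0 0 0 4.1 -0.02 1.5 40;0 0 0 4.1 -0.02 2.6 40' && python3 -m creep '0 0 0 0 0 0.3 40;0 0 0 0 0 0.55 40;0 0 0 0 0 0.55 40;0 0 0 0 0 0.55 40;0 0 0 0 0 0.55 40'
python3 - <<'E'
from h import *
c=cam("wrist"); o=get_obs(); print(o["position"],o["tcp_rot"])
cv2.imwrite("pics/w5.png",cv2.resize(c["img"][150:330,220:420],(800,600) if 0 else (660,594),interpolation=cv2.INTER_CUBIC)[:,:,::-1])
E
```

```text
time_s: 14.88
position: [0.4806, -0.3573, 0.1438]
tcp_rot: [-3.14, 0.001, 0.125]
ft_force: [-0.5, 0.1, -0.9]
grip_width: 0.504
grip_force: 30.0
time_s: 15.5
position: [0.4801, -0.3597, 0.1321]
tcp_rot: [3.141, -0.001, 0.123]
ft_force: [0.6, -0.1, -1.8]
grip_width: 0.505
grip_force: 30.0
[ 0.48004812 -0.35965048  0.13194389] [ 3.14108776e+00 -5.35379559e-04  1.22717180e-01]
```

View pics/w5.png

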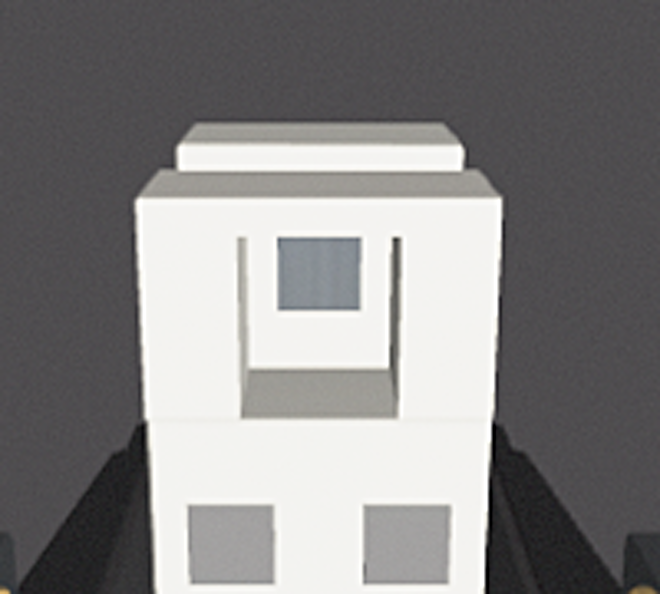

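The key (278–361) is centred in the slot (242–398), and the base's front edge lies within 1 mm of the tray's. I'll lower the tray.

```bash
python3 -m creep '0 0 0 0.03 0 0.2 40;0 0 0 0.03 0 0.4 40;0 0 0 0.03 0 0.55 40;0 0 0 0.03 0 0.65 40;0 0 0 0.03 0 0.7 40' && python3 -m creep '0 0 0 0 0 0.02 40;0 0 0 0 0 0.04 40;0 0 0 0 0 0.06 40;0 0 0 0 0 0.06 40;0 0 0 0 0 0.06 40'
```

```text
time_s: 16.18
position: [0.4807, -0.3594, 0.1137]
tcp_rot: [-3.141, 0.0, 0.123]
ft_force: [0.4, 1.4, -2.0]
grip_width: 0.503
grip_force: 30.0
time_s: 16.8
position: [0.4807, -0.3594, 0.1136]
tcp_rot: [3.141, -0.0, 0.123]
ft_force: [-4.1, 2.7, 10.8]
grip_width: 0.5
grip_force: 30.0
```

```bash
python3 -m creep '0 0 0 0 0 0 55;0 0 0 0 0 0 70;0 0 0 0 0 0 70;0 0 0 0 0 -1 75;0 0 0 0 0 -3 75' && python3 -m creep '0 0 0 -0.5 0 -1 75;0 0 0 -1.5 0 -1.6 75;0 0 0 -2 0 -1.6 75;0 0 0 -2 0 -1.6 75;0 0 0 -2 0 -1.6 75'
python3 - <<'E'
from h import *
c=tray(.054,show="pics/w6.png"); o=get_obs(); print(o["position"],o["tcp_rot"])
E
```

```text
time_s: 17.42
position: [0.4803, -0.3591, 0.1865]
tcp_rot: [-3.138, 0.003, 0.123]
ft_force: [0.6, -0.4, -0.0]
grip_width: 0.785
grip_force: 0.0
time_s: 18.05
position: [0.4315, -0.3655, 0.2266]
tcp_rot: [-3.141, 0.0, 0.123]
ft_force: [0.4, -1.1, 0.4]
grip_width: 0.79
grip_force: 0.0
px [316. 363.  20. 317.] centre [ 0.3294 -0.3785] size [0.0198 0.2682] yaw -1.4476
px [587. 293.  76. 108.] centre [ 0.4197 -0.5865] size [0.0692 0.0824] yaw -1.3688
px [ 83. 172.  62.  94.] centre [ 0.4671 -0.19  ] size [0.0449 0.0669] yaw -1.4478
px [316. 176. 132.  69.] centre [ 0.4832 -0.3594] size [0.0479 0.0953] yaw 0.1502
px [28. 60. 69. 45.] centre [ 0.5378 -0.1576] size [0.0307 0.041 ] yaw 1.1867
px [568.  64. 128. 142.] centre [ 0.5783 -0.5183] size [0.0807 0.0913] yaw -1.4479
[ 0.43158889 -0.36547956  0.22667718] [-3.14073773e+00  4.28842703e-04  1.23116941e-01]
```

View pics/w6.png

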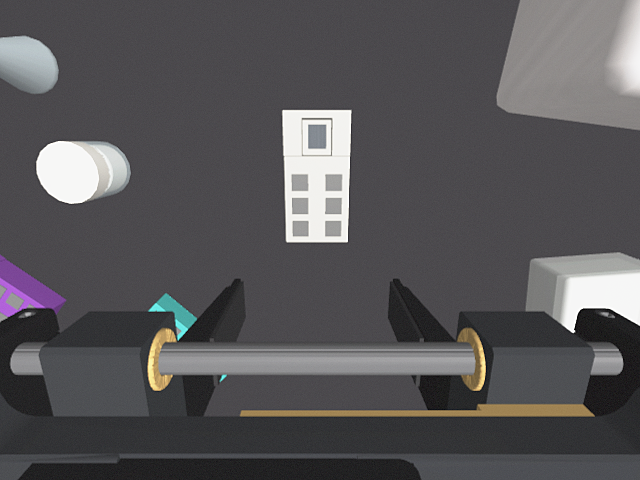

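The tray sits flush on the base with the key (317,137) centred in the slot. Next, the jars.

```bash
python3 -c "
from h import *
c=cam('wrist'); print(ray(c,(68,172),.05)); print(go([.464,-.176,.2],1.619))"
```

```text
[[ 0.46566304 -0.17645316]]
[-1.2000e-02 -3.0000e-03 -1.7141e+01  2.2190e+00 -7.3600e+00  1.0750e+00]
```

```bash
python3 -m creep '0 0 -2 0.6 -1.9 0.2 75;0 0 -4 1.2 -3.8 0.5 75;0 0 -6 1.7 -5.6 0.8 75;0 0 -8 2.25 -7.36 1 75;0 0 -10 2.25 -7.36 1 75' && python3 -m creep '0 0 -2 0 0 0 75;0 0 -4 0 0 0 75;0 0 -6 0 0 0 75;0 0 -7.14 0 0 0 75;0 0 -7.14 0 0 0 75'
python3 - <<'E'
from h import *
c=cam("wrist"); cv2.imwrite("pics/w7.png",c["img"][:,:,::-1])
print(proj(c,[.465,-.176,.05]),go([.465,-.176,.093],1.619))
for k in blobs(c["img"],225,200):
    r=cv2.minAreaRect(k);(u,v)=r[0]; print(np.round([*r[0],*r[1]]),ray(c,(u,v),.05).round(4))
E
```

```text
time_s: 18.77
position: [0.4648, -0.1732, 0.2018]
tcp_rot: [-3.14, -0.0, 1.005]
ft_force: [-0.7, 0.4, 0.5]
grip_width: 0.788
grip_force: 0.0
time_s: 19.4
position: [0.4647, -0.1759, 0.2022]
tcp_rot: [-3.141, -0.0, 1.618]
ft_force: [0.7, 0.1, 0.1]
grip_width: 0.786
grip_force: 0.0
[316.79156375 255.75695871] [-3.000e-03 -4.000e-03 -2.600e-02 -6.000e-03  1.600e-02  4.367e+00]
[537. 291.  59.  46.] [[ 0.6293 -0.196 ]]
[316. 252.  59.  61.] [[ 0.4647 -0.1736]]
[601.  60. 120.  76.] [[ 0.6345 -0.0406]]
```

View pics/w7.png

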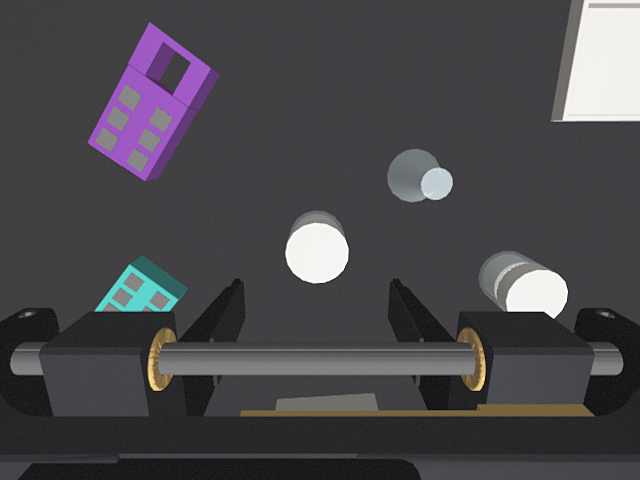

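The jar lid at (316,253) is centred between the fingers, and the flask at (420,178) is clear of the closing line. Grasping.

```bash
python3 -m creep '0 0 0 0.04 0 1.9 75;0 0 0 0.04 0 3.7 75;0 0 0 0.04 0 4.34 75;0 0 0 0.04 0 4.36 75;0 0 0 0.04 0 4.36 38' && python3 -m creep '0 0 0 0 0 0 38;0 0 0 0 0 0 38;0 0 0 0 0 0 38;0 0 0 0 0 -2 38;0 0 0 0 0 -4.2 38'; python3 -c "
from h import *
print(go([.675,.044,.2],1.619),get_obs()['grip_width']*95.1)"
```

```text
time_s: 20.08
position: [0.4647, -0.1751, 0.094]
tcp_rot: [3.141, 0.0, 1.618]
ft_force: [0.7, 0.6, 0.4]
grip_width: 0.73
grip_force: 0.0
time_s: 20.7
position: [0.464, -0.1749, 0.1992]
tcp_rot: [-3.14, -0.001, 1.618]
ft_force: [0.6, -0.5, -0.7]
grip_width: 0.478
grip_force: 30.0
[-2.000e-02 -1.400e-02 -7.000e-03  8.345e+00  8.846e+00 -3.600e-02] 45.459317718638445
```

```bash
python3 -m creep '0 0 0 1.4 1.5 0 38;0 0 0 2.8 3 0 38;0 0 0 4.2 4.5 0 38;0 0 0 5.4 5.8 0 38;0 0 0 5.4 5.8 0 38' && python3 -m creep '0 0 0 1.5 1.5 0 38;0 0 0 2.95 3.05 0 38;0 0 0 2.95 3.05 0 38;0 0 0 2.95 3.05 1 38;0 0 0 2.95 3.05 2.4 38' && python3 -m creep '0 0 0 0 0 1 38;0 0 0 0 0 1.5 38;0 0 0 0 0 1.6 38;0 0 0 0 0 1.61 38;0 0 0 0 0 1.61 55' && python3 -m creep '0 0 0 0 0 0 60;0 0 0 0 0 -0.6 70;0 0 0 0 0 -2 75;0 0 0 0 0 -4 75;0 0 0 0 0 -4 75'; python3 -c "
from h import *
print(go([.630,-.202,.2],1.619))"
```

```text
time_s: 21.32
position: [0.6039, -0.0312, 0.1981]
tcp_rot: [3.141, -0.0, 1.621]
ft_force: [-1.0, -0.6, -1.0]
grip_width: 0.478
grip_force: 30.0
time_s: 21.95
position: [0.6748, 0.0428, 0.1386]
tcp_rot: [3.141, 0.0, 1.618]
ft_force: [0.4, -0.4, -1.4]
grip_width: 0.48
grip_force: 30.0
time_s: 22.58
position: [0.6757, 0.044, 0.0993]
tcp_rot: [3.14, 0.0, 1.619]
ft_force: [-0.4, 0.4, 0.3]
grip_width: 0.538
grip_force: 0.0
time_s: 23.2
position: [0.6766, 0.0441, 0.2035]
tcp_rot: [3.134, 0.0, 1.619]
ft_force: [0.3, 0.1, 0.4]
grip_width: 0.79
grip_force: 0.0
[ 9.000e-02  6.000e-03 -3.000e-03 -9.744e+00 -2.336e+00  1.270e-01]
```

```bash
python3 -m creep '0 0 0 -2.2 -0.5 0 75;0 0 0 -4.4 -1 0 75;0 0 0 -6.6 -1.5 0 75;0 0 0 -8.6 -2 0 75;0 0 0 -9.74 -2.34 0 75'
python3 -m creep '0 0 0 0 0 0.1 75;0 0 0 0 0 0.1 75;0 0 0 0 0 0.1 75;0 0 0 0 0 0.1 75;0 0 0 0 0 0.1 75'
python3 - <<'E'
from h import *
c=cam("wrist"); cv2.imwrite("pics/w8.png",c["img"][:,:,::-1])
print(proj(c,[.63,-.202,.05]),go([.63,-.202,.093],1.619))
for k in blobs(c["img"],225,200):
    r=cv2.minAreaRect(k);(u,v)=r[0]; print(np.round([*r[0],*r[1]]),ray(c,(u,v),.05).round(4))
E
```

```text
time_s: 23.82
position: [0.6277, -0.2044, 0.1982]
tcp_rot: [-3.141, -0.0, 1.617]
ft_force: [0.9, 0.2, -0.0]
grip_width: 0.788
grip_force: 0.0
time_s: 24.45
position: [0.6288, -0.2014, 0.1958]
tcp_rot: [3.141, -0.0, 1.619]
ft_force: [-0.3, -0.5, 0.3]
grip_width: 0.79
grip_force: 0.0
[318.02974958 259.16560066] [ 1.000e-03 -1.000e-03  2.000e-03 -2.000e-02  5.100e-02  4.109e+00]
[631. 288.  73.  16.] [[ 0.8557 -0.2125]]
[319. 258.  61.  64.] [[ 0.6306 -0.2007]]
[628. 220.  22. 182.] [[ 0.8392 -0.1639]]
[176. 128.  35.  33.] [[ 0.5362 -0.1193]]
[611. 167.  24. 338.] [[ 0.8176 -0.1293]]
[580. 158.  26. 328.] [[ 0.7958 -0.1248]]
[405.  36. 121.  72.] [[ 0.6747 -0.0604]]
```

View pics/w8.png

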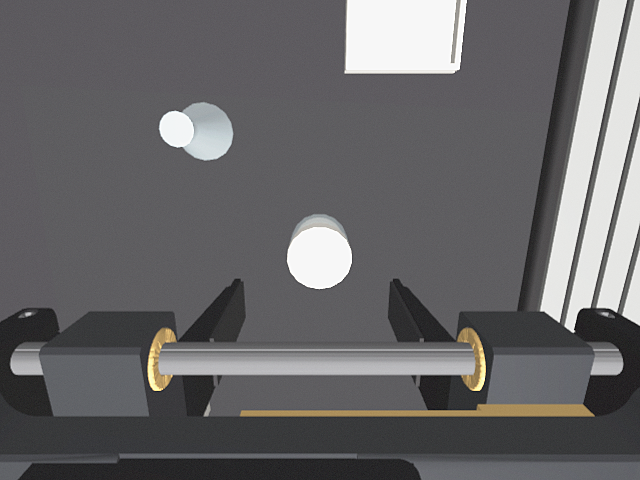

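The second jar's lid at (319,258) is centred, and the flask still stands at (195,130). I'll grasp it, with the near jar bay as the target.

```bash
python3 -m creep '0 0 0 0 0.06 1.9 75;0 0 0 0 0.06 3.6 75;0 0 0 0 0.06 4.09 75;0 0 0 0 0.06 4.11 75;0 0 0 0 0.06 4.11 38' && python3 -m creep '0 0 0 0 0 0 38;0 0 0 0 0 0 38;0 0 0 0 0 0 38;0 0 0 0 0 -2 38;0 0 0 0 0 -4 38'; python3 -c "
from h import *
print(go([.679,-.032,.193],1.619),get_obs()['grip_width']*95.1)"
```

```text
time_s: 25.12
position: [0.6307, -0.2022, 0.0946]
tcp_rot: [3.14, 0.001, 1.619]
ft_force: [-0.0, 1.1, -0.1]
grip_width: 0.73
grip_force: 0.0
time_s: 25.75
position: [0.6298, -0.2018, 0.1937]
tcp_rot: [-3.14, -0.001, 1.619]
ft_force: [0.4, -0.6, 0.3]
grip_width: 0.479
grip_force: 30.0
[-1.500e-02 -9.000e-03 -5.000e-03  6.692e+00  2.290e+00  3.000e-02] 45.5588883408126
```

```bash
python3 -m creep '0 0 0 1.8 0.6 0 38;0 0 0 3.5 1.2 0 38;0 0 0 5.2 1.8 0 38;0 0 0 6.69 2.29 0 38;0 0 0 6.69 2.29 0 38' && python3 -m creep '0 0 0 0 0 1.8 38;0 0 0 0 0 3.2 38;0 0 0 0 0 3.75 38;0 0 0 0 0 3.81 38;0 0 0 0 0 3.81 55' && python3 -m creep '0 0 0 0 0 0 60;0 0 0 0 0 -0.6 70;0 0 0 0 0 -2 75;0 0 0 0 0 -4 75;0 0 0 0 0 -5 75' && python3 -m creep '0 0 0 -1 -2 -0.5 75;0 0 0 -2 -4 -1 75;0 0 0 -4 -5 -1 75;0 0 0 -6 -6 -1 75;0 0 0 -8 -7 -1 75' && python3 -m creep '0 0 0 -2 0 0 75;0 0 0 -4 0 0 75;0 0 0 -6 0 0 75;0 0 0 -8 0 0 75;0 0 0 -8 0 0 75'
python3 - <<'E'
from h import *
for n in ("top","scene"): cv2.imwrite(f"pics/{n}9.png",cam(n)["img"][:,:,::-1])
E
```

```text
time_s: 26.38
position: [0.6795, -0.0295, 0.1928]
tcp_rot: [-3.141, -0.0, 1.622]
ft_force: [-0.7, -0.6, -0.9]
grip_width: 0.479
grip_force: 30.0
time_s: 27.0
position: [0.6797, -0.0326, 0.0986]
tcp_rot: [3.14, 0.0, 1.618]
ft_force: [-0.8, 0.0, 0.5]
grip_width: 0.536
grip_force: 0.0
time_s: 27.62
position: [0.6798, -0.0321, 0.2271]
tcp_rot: [3.137, 0.001, 1.619]
ft_force: [0.4, -0.5, -0.9]
grip_width: 0.785
grip_force: 0.0
time_s: 28.25
position: [0.5132, -0.2417, 0.2494]
tcp_rot: [3.14, 0.001, 1.619]
ft_force: [0.5, 0.7, -0.8]
grip_width: 0.786
grip_force: 0.0
time_s: 28.88
position: [0.523, -0.443, 0.2485]
tcp_rot: [3.141, 0.001, 1.616]
ft_force: [0.1, 0.9, 0.1]
grip_width: 0.787
grip_force: 0.0
```

View pics/top9.png

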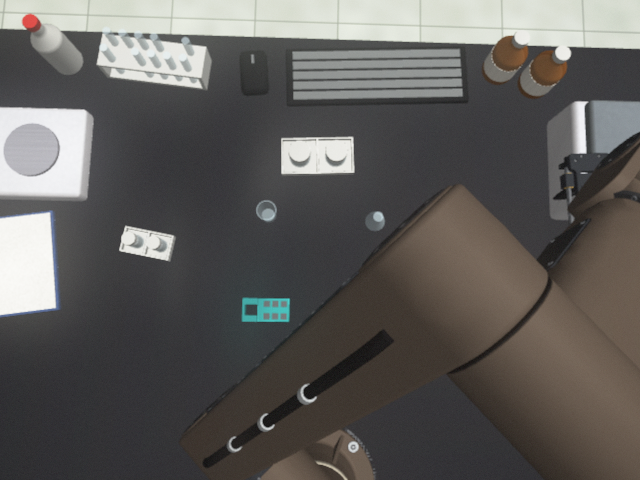

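View pics/scene9.png

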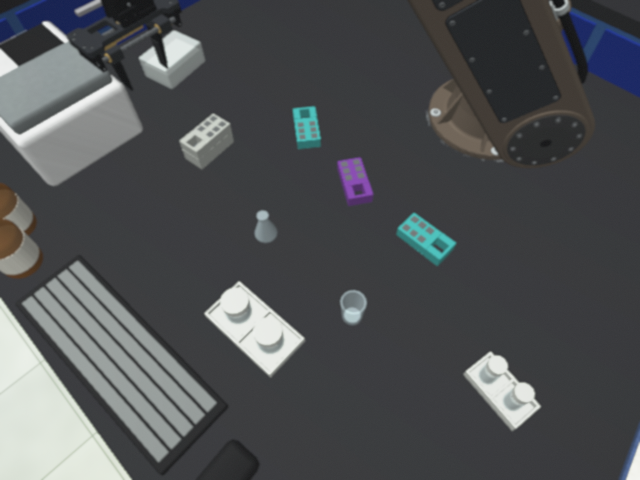

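Both vials stand in the vial box at (131,238) and (157,242) in the top view, and both jars stand in the jar box at (300,152) and (337,152). The tray is stacked at (208,140) in the scene view. The beaker, flask and coloured look-alikes haven't moved, and the gripper is clear, so I'm handing in.

```bash
python3 -c "
from plant import robot
print(robot.close_job())"
```

```text
the job is handed in; nothing more can be done
None
```

I handed the job in at about 29 s of the 128 s allowed: both vials and both jars stand upright, one to a bay, the loose tray lies flush on the fixed one with the key in its slot, and the beaker and flask are where they were.

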